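Probe two contacts, then hold the recessed reset button

TASK

Put the driver board's test station into reset: take the probe out of its stand, press its tip gently onto the sprung brass contact next to the control box and then onto the outer brass contact. Then reach the probe's tip down through the narrower of the two holes in the control box and press the recessed reset button well down, more than halfway and without leaning hard on it; finish there, still gripping the probe and holding the button down. Do not press the button in the wider hole, and leave the things lying about where they are.

Things in the scene. Friction and masses are not known exactly. Their poses are not given: they have to be found in the camera images.
- probe: Test probe, upright in its stand, round about its z axis: grey handle 16 mm diameter, 85 mm long (70 to 155 mm above the tip, plus a 2 mm end cap); below it a steel shaft 5 mm diameter, 70 mm long, rounded tip. About 60 g. Origin at the tip, z towards the handle. At the start the tip is 15 mm and the handle 85 to 170 mm above the table.
- probe_tip (a point): The tip of the probe (same point as the probe's origin).
- probe_stand: Fixed stand of the probe: round dark foot 64 mm diameter, upright square black sleeve 26 x 26 mm, top 85 mm above the table, with a 10 mm bore. The handle's shoulder rests on the sleeve and 70 mm of shaft hang in the bore: draw the probe straight up by more than 70 mm. Origin at the centre of the underside.
- test_station: Fixed; aluminium base 140 x 134 x 8 mm (x, y, z). Origin at the centre of its underside, z up, front -x. A driver board (parts up to 40 mm high) on the back part, x > -15 mm. Front row, centred at x = -44 mm: at +y a grey control box 46 x 70 mm, top 50 mm above the table, two round holes in its top; at -y a black strip 30 x 52 mm, 32 mm high, with two sprung brass contacts.
- near_contact_top (a point): Centre of the flat top of the brass contact next to the control box, 14 mm diameter, 38 mm above the table when free, at (-44, -25) mm in the station's frame; moves with the contact.
- near_contact (a joint): Travel of that contact, m: 0 free, grows as it is pressed straight down, stop at 0.006. Spring: 1.5 N to start, 0.5 N more per mm.
- outer_contact_top (a point): Centre of the flat top of the outer brass contact, 14 mm diameter, 38 mm above the table when free, at (-44, -51) mm in the station's frame (26 mm farther from the control box); moves with the contact.
- outer_contact (a joint): Travel of the outer contact, m: as for the near one.
- reset_hole (a point): Centre of the mouth of the narrower hole, 14 mm diameter, in the flat top of the control box, 50 mm above the table, at (-44, +11) mm in the station's frame. The hole runs straight down to the reset button.
- reset_button_top (a point): Centre of the top of the black reset button (12 mm diameter), 20 mm below the mouth of the narrower hole, 30 mm above the table when free; moves with the button.
- reset_button (a joint): Travel of the reset button, m: 0 free, grows as it is pressed straight down, stop at 0.008. Spring: 2 N to start, 0.5 N more per mm, so 6 N at the stop; it springs back when released.
- start_button (a joint): Travel of the other button, m, 12 mm down in the wider hole (21 mm diameter) of the control box, at (-44, +45) mm in the station's frame: 0 free; leave it alone.
- solder_reel: Bystander, loose: reel 60 mm diameter, 36 mm high. Origin under its centre. Stands where the probe stand might as well be: the two may be exchanged.
- tape_roll: Bystander, loose: roll of tape 84 mm diameter, 22 mm high, lying by the left edge of the table. Origin under its centre. Beware the big fixed oven left of the table (y > 0.32, x > 0.45, to 0.35 m above the table) and the blue drawer cabinet at the left front corner (y > 0.12, x < 0.49, 142 mm high) when swinging in from the left.
- heat_sink: Bystander, loose: black finned heat sink 30 x 42 x 24 mm. Origin under its centre.
- side_cutters: Bystander, loose: blue-handled cutters 146 x 42 x 12 mm, lying. Origin under the centre.
- tweezers: Bystander, loose: steel tweezers 126 x 14 x 8 mm, lying. Origin under the centre.
Mind the look-alikes: they are no part of the job. Of the things that look like the probe, the largest one is meant.

How it is judged:
By the outcome, as a careful person would: the job done as asked, in the order asked, and still so for the second after the job is handed in, while the arm keeps its last pose, push and grip.
It also fails if it takes over 48 s, if anything falls off the work surface, if the arm or the gripper's body presses on something with over 40 N, if the wrist force passes 120 N, or if a joint passes its speed limit or range.

ROBOT

A 6-joint arm with a two-finger parallel gripper is mounted at the origin on a cart in front of the work surface, level with it; the furniture and walls round the work are solid. World frame = base frame: x ahead of the robot, y to its left, z up, the work surface at z = 0. Lengths are in m, angles in rad, forces in N, time in s.
With the tool pointing down it reaches from about 0.35 to 0.975 m from the base axis. Payload 4.9 kg.
Tool frame: the origin (TCP) lies on the front face of the gripper's body, between the roots of the fingers; the fingertips stand 73 mm ahead of it and the grasp point (between the pads) lies 54 mm ahead of it; z points along the fingers, y is the line along which they close (so a half turn about z gives the same grasp; the last joint's range is limited). The gripper opens to 85 mm and grips with 20 to 120 N. Pads are 22 mm wide; open, the fingers measure 114 mm over their backs; the gripper's body (76 mm by 85 mm) begins 54 mm behind the grasp point. The pads swing forward as they close: fully open they stand 13 mm farther back than shut.
Start: joints at [1.005, 0.053, 1.613, -0, 1.476, -0.119], TCP at [0.27, 0.564, 0.304] pointing down, gripper open.
Joint ranges: [-3.01, 3.01], [-1.01, 2.22], [0.06, 2.58], [-1.02, 4.17], [0.09, 2.62], [-3.14, 3.14]. Speed limits (rad/s): [2.57, 2.57, 3.14, 3.14, 3.14, 3.14].

INTERFACE

Orientations are given as a rotation vector (axis times angle).
In Python, from station import status, imaging, order gives the robot as it stands.
- The arm moves only by the tool arm_command, never from a script. Its argument "increments" is a list of rows, each an object with "slide": the shift along the tool's x, y, z in m, a list of three; "spin": the turn about the tool's z in degrees; "gripper": the opening, from -1 (shut) to 1 (fully open). In form: [{"slide": [x, y, z], "spin": spin, "gripper": gripper}, ...]. A call has 1 to 8 rows; each row is the pose to reach, as a shift and turn from the pose commanded when the call began, along the tool's axes at that moment; what a row does not reach only later rows make up. A row lasts 1/12 s, in which the tool goes at most 41.7 mm and 7.16 degrees, less where a joint would pass 70% of its speed; a pose out of reach is approached as far as the arm can. A call with a gripper value outside its range is refused whole. The fingers move at their own pace and stop on an object; "newtons" is the grip in N (left out, the last holds). Time passes only in rows, so rows that repeat a pose let the fingers close. It gives the time, the measured TCP pose, the force, the opening and the grip force at its end, in the units of the state.
- status.get_obs(): the state, without advancing time (a new reading comes with each control period).
- imaging.get_image(name): name is "side" or "top"; returns a dict with "frame" (420x560x3 uint8, red, green, blue), "vfov" (degrees; the focal length in pixels is half the picture's height over the tangent of half this angle, whatever the lens; pixels are square), "cx", "cy" (the principal point, pixels), "k1" (the pictures are not rectified: a ray, as slopes to the right and down, at radius r is drawn at 1 + k1 r^2 times it, then the intrinsics apply), "view" (4x4, takes a point from world to camera coordinates). Camera axes: x right, y up, looking along -z (the intrinsics and any distortion apply to the point x, -y, -z); pixel columns grow to the right and rows downward; lengths in m; the calibration is good to about 2 mm. A picture is of the moment at which its call begins. There is no depth.
- order.finish_job(): hands the job in; it is judged then, once.
The state is a dict: "t": time; "q": joint angles; "dq": joint speeds; "effort": joint torques, N m; "tool_pos": TCP position; "tool_rot": TCP orientation; "contact_force": force on the tool from outside, world axes, zero at the start; "wrist_torque": the same for the moment, N m; "opening": finger opening in m; "grip_force": force on a finger pad.
Only numpy, scipy, OpenCV 4.12 (cv2) and the standard library are available. Lean on these libraries where they do the work, as an engineer would, in place of code of your own. Each camera call takes 0.05 s, during which the arm holds its last target. There are 200 camera calls.

## Working session

There is one attempt and no reset: what is moved stays moved. The work goes in short steps, Python scripts to look and compute and a tool call to move; the robot and the scene stay as the last step left them, time stands still between calls to the robot, and variables do not carry over. Pictures are saved under pics/ and viewed, at most 10 in all, crops included, and the job is handed in when it is done.

Besides the shell and the picture viewer there is one more tool, called after "Call:" as a command line: name --argument value ..., lists and objects as JSON in quotes. arm_command: Moves the arm, as the interface text tells. Its arguments: {"type":"object","properties":{"increments":{"type":"array","items":{"type":"object","properties":{"slide":{"type":"array","items":{"type":"number"}},"spin":{"type":"number"},"gripper":{"type":"number"}}}},"newtons":{"type":"number"}},"required":["increments"]}

```bash
mkdir -p pics; cat > h.py <<'E'
import numpy as np, cv2
from station import status, imaging, order
def grab(n,fn=None):
    d=imaging.get_image(n)
    if fn: cv2.imwrite('pics/'+fn,d['frame'][:,:,::-1])
    return d
def K(d):
    f=d['frame'].shape[0]/2/np.tan(np.radians(d['vfov'])/2)
    return np.array([[f,0,d['cx']],[0,f,d['cy']],[0,0,1]]),np.array([d['k1'],0,0,0.])
def ray(d,uv):
    k,dist=K(d); p=cv2.undistortPoints(np.array([[uv]],float),k,dist)[0,0]
    V=np.array(d['view']); R=V[:3,:3]; o=-R.T@V[:3,3]
    v=R.T@np.array([p[0],-p[1],-1]); return o,v/np.linalg.norm(v)
def plane(d,uv,z):
    o,v=ray(d,uv); return o+v*(z-o[2])/v[2]
def tri(d1,u1,d2,u2):
    o1,v1=ray(d1,u1);o2,v2=ray(d2,u2)
    s=np.linalg.lstsq(np.c_[v1,-v2],o2-o1,rcond=None)[0]
    a,b=o1+s[0]*v1,o2+s[1]*v2; return (a+b)/2,np.linalg.norm(a-b)
def proj(d,P):
    k,dist=K(d); V=np.array(d['view']); c=(V[:3,:3]@np.array(P).T).T+V[:3,3]
    c=c*[1,-1,-1]; return cv2.projectPoints(c.reshape(-1,1,3),np.zeros(3),np.zeros(3),k,dist)[0].reshape(-1,2)
E
python3 - <<'E'
from h import *
for n in('side','top'):
    d=grab(n,n+'0.png'); V=np.array(d['view']); print(n,d['vfov'],d['k1'],-V[:3,:3].T@V[:3,3],V[:3,:3].round(2).tolist())
s=status.get_obs(); print(s)
E
```

```text
side 43.33539780002451 -0.08282938755107898 [-0.31445165 -0.33332417  0.66713213] [[0.39, -0.92, 0.01], [0.52, 0.23, 0.82], [-0.76, -0.31, 0.57]]
top 42.23889096369378 -0.14361897419508923 [0.32804654 0.01509209 1.1120548 ] [[0.0, -1.0, 0.03], [0.99, 0.01, 0.16], [-0.17, 0.02, 0.99]]
{'t': 0.1, 'q': array([ 1.00499741e+00,  5.32822037e-02,  1.61417252e+00,  1.23511111e-05,
        1.47600616e+00, -1.19011348e-01]), 'dq': array([ 1.32114705e-05, -2.25147799e-03, -2.03857713e-03, -1.23400065e-03,
        1.82342213e-03,  7.82090456e-04]), 'effort': array([ 4.48135752e-04, -3.94898736e+01, -3.71364605e+01, -6.46704484e-05,
        3.83991748e-03,  1.51733627e-05]), 'tool_pos': array([0.269812  , 0.56327664, 0.30278174]), 'tool_rot': array([-6.95849534e-01, -3.06290331e+00,  2.75719946e-03]), 'contact_force': array([-0.55522262, -0.33821976, -0.10868625]), 'wrist_torque': array([-0.03883235,  0.02083423, -0.04019145]), 'grip_force': 0.0, 'opening': 0.08534390425993049}
```

View pics/side0.png

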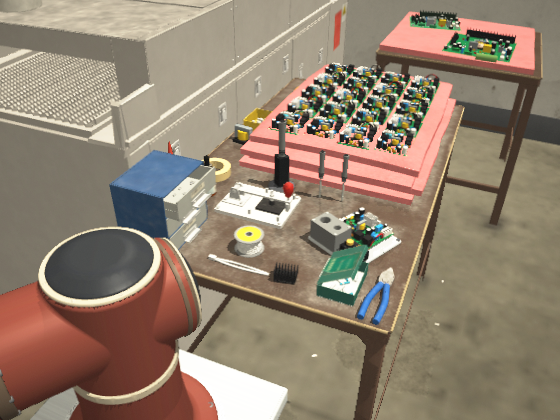

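View pics/top0.png

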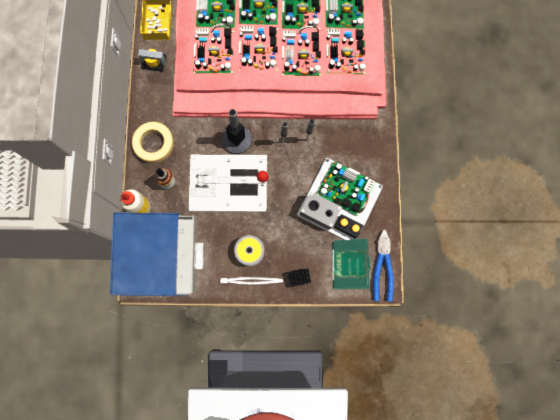

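The scene: the probe is in its stand at top (235,130) / side (282,160). Station box is at top (322,208), with yellow contacts near (342,221) and (355,228). Next I'll zoom in on those areas.

```bash
python3 - <<'E'
import cv2,numpy as np
t=cv2.imread('pics/top0.png');s=cv2.imread('pics/side0.png')
r=lambda im,x,y,w,h:cv2.resize(im[y:y+h,x:x+w],(400,300),interpolation=cv2.INTER_CUBIC)
cv2.imwrite('pics/z.png',np.vstack([np.hstack([r(t,200,95,80,60),r(t,290,170,80,60)]),np.hstack([r(s,240,120,100,75),r(s,300,200,100,75)])]))
E
```

```text
(no output)
```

View pics/z.png

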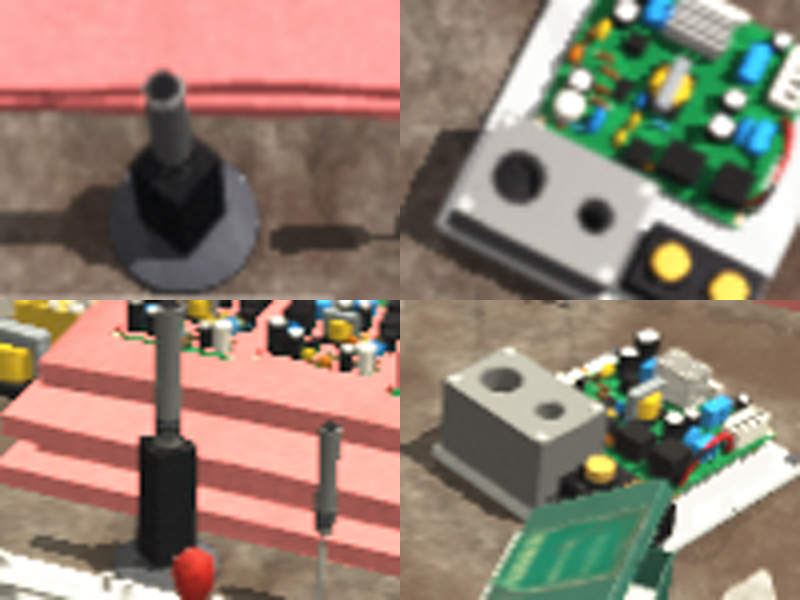

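The crops show the cap at top (232.8,112.5). The holes are at top (314,205.5) wide and (329,213) narrow, and the contacts at (344,222) and (356,228). In the side view the narrow hole is at (437,227.5)→full (337,228), and the near contact is at about (350,241).

```bash
python3 - <<'E'
from h import *
T=grab('top');S=grab('side')
def blob(d,roi,f,ch):
    x,y,w,h=roi; im=d['frame'][y:y+h,x:x+w]; im=cv2.resize(im,None,fx=8,fy=8,interpolation=cv2.INTER_CUBIC)
    m=f(im.astype(int)).astype(np.uint8); n,l,st,c=cv2.connectedComponentsWithStats(m)
    return [((c[i]+.5)/8-.5+[x,y]).round(2).tolist()+[round(st[i,4]/64,1)]+(st[i,:4]/8).tolist() for i in range(1,n) if st[i,4]>64*ch]
yel=lambda i:(i[...,0]>150)&(i[...,2]<110)&(i[...,1]>110)
dark=lambda i:i.sum(2)<270
print('topY',*blob(T,(335,212,30,25),yel,6),sep='\n')
print('sideY',*blob(S,(335,230,30,25),yel,4),sep='\n')
print('topH',*blob(T,(305,195,30,25),dark,6),sep='\n')
print('sideH',*blob(S,(315,212,30,20),dark,4),sep='\n')
print('cap',*blob(T,(226,106,14,10),lambda i:i.sum(2)<250,3),sep='\n')
gm=lambda i:(abs(i[...,0]-i[...,2])<45)&(i.sum(2)<420)
for y in range(122,156,4): print(y,S['frame'][y,274:291].sum(1))
for y in range(106,146,3): print(y,T['frame'][y,224:246].sum(1))
E
```

```text
topY
[343.67, 221.73, np.float64(38.9), 5.375, 6.375, 7.875, 7.875]
[355.19, 227.6, np.float64(36.8), 16.875, 12.25, 8.125, 7.875]
sideY
[349.91, 241.33, np.float64(24.8), 11.25, 8.375, 7.875, 6.875]
topH
[330.22, 198.07, np.float64(30.9), 18.75, 0.0, 11.25, 7.875]
[313.32, 205.02, np.float64(76.3), 3.875, 5.5, 9.875, 10.0]
[328.55, 212.81, np.float64(31.5), 20.75, 15.125, 6.5, 6.5]
[308.36, 217.47, np.float64(27.8), 0.0, 19.375, 10.25, 5.625]
sideH
[326.27, 219.79, np.float64(24.6), 8.375, 5.5, 6.625, 5.25]
[318.84, 228.58, np.float64(57.1), 0.0, 11.375, 12.625, 8.625]
[337.86, 227.32, np.float64(9.4), 21.375, 14.375, 4.125, 3.0]
cap
[231.99, 112.08, np.float64(25.8), 3.375, 3.625, 6.25, 5.75]
122 [105 108 343 738 743 541 411 268 253 299 408 405 275 276 314 352 401]
126 [ 95 113 110  81 141 199 221 239 262 290 313 319 552 596 589 523 545]
130 [601 506 285 342 285 223 222 238 265 294 315 319 308 291 531 471  80]
134 [587 585 588 587 497 240 227 245 273 298 315 533 593 588 586 587 588]
138 [593 585 583 578 485 241 228 246 274 300 321 534 592 592 595 595 592]
142 [321 315 313 310 264 2
[... 899 characters left out ...]
7 170 132 141 175
 240 272 301 294]
127 [263 221 148  85  64  64  63  68 107 132 149 163 146 120 100 114 113 114
 106  99 195 284]
130 [254 258 108  49  43  57  63  68  82  77 103 110 125 118 106  98  86  64
  51  64 165 323]
133 [160 157 119  54  37  35  43  55  86  92  92 102 103  89  58  50  54  49
  51  52 125 331]
136 [161 155 152  94  45  38  38  43  36  41  31  54  47  48  54  53  51  52
  47  55 100 270]
139 [154 157 155 138  94  51  36  38  34  33  37  27  43  46  46  50  51  49
  83 195 303 347]
142 [150 150 156 154 152 145 113 105  68  46  37  40  39  50  53  56 112 237
 317 336 344 353]
145 [142 150 154 149 151 145 124 120 120 121 113  95  68  83 178 278 310 324
 336 343 349 348]
```

```bash
python3 - <<'E'
from h import *
T=grab('top');S=grab('side')
yc=[343.67,221.73];oc=[355.19,227.6];wh=[313.32,205.02];nh=[328.55,212.81]
for n,u,z in(('near',yc,.038),('outer',oc,.038),('wide',wh,.050),('narrow',nh,.050)): print(n,plane(T,u,z).round(4))
print('side near',plane(S,[349.91,241.33],.038).round(4), tri(T,yc,S,[349.91,241.33]))
print('side hole',plane(S,[337.86,227.3],.05).round(4), tri(T,nh,S,[337.5,227.6]))
print('side wide',tri(T,wh,S,[325.8,219.9]))
cap=[232.3,112.5]
print('cap172',plane(T,cap,.172).round(4))
for r,z in((138,.13),):
  print('tri cap',tri(T,cap,S,[281.9,121.5]))
# vertical axis: intersect side-plane at row 138 & 146 with top ray
P=plane(T,cap,.172)
for z in(.17,.13,.09): print(z,proj(S,[[P[0],P[1],z]]),proj(T,[[P[0],P[1],z]]))
E
```

```text
near [ 0.484  -0.1491  0.038 ]
outer [ 0.4723 -0.1722  0.038 ]
wide [ 0.5154 -0.087   0.05  ]
narrow [ 0.4999 -0.1173  0.05  ]
side near [ 0.4806 -0.1524  0.038 ] (array([ 0.48490428, -0.15054902,  0.03417849]), np.float64(0.0018545174864142133))
side hole [ 0.4988 -0.1212  0.05  ] (array([ 0.50090976, -0.11878334,  0.04693187]), np.float64(0.002430769776257522))
side wide (array([ 0.51662191, -0.08876571,  0.04644485]), np.float64(0.0030780468368308334))
cap172 [0.663  0.0705 0.172 ]
tri cap (array([0.66475205, 0.07008048, 0.16790552]), np.float64(0.0014255053816836524))
0.17 [[281.10578198 120.94214276]] [[232.35636792 112.87218636]]
0.13 [[280.85711561 137.36068351]] [[233.44007802 120.02242018]]
0.09 [[280.61745433 153.18686436]] [[234.44659433 126.65439717]]
```

Call:
arm_command --increments '[{"slide": [-0.018, -0.033, 0]}, {"slide": [-0.037, -0.066, 0]}, {"slide": [-0.056, -0.098, 0]}, {"slide": [-0.074, -0.131, 0], "spin": -4}, {"slide": [-0.093, -0.164, 0], "spin": -10}, {"slide": [-0.111, -0.196, 0], "spin": -16}, {"slide": [-0.13, -0.229, 0], "spin": -21}, {"slide": [-0.148, -0.262, 0], "spin": -25.6}]'

```text
validation failed for argument at $.in...
```

```bash
python3 - <<'E'
from h import *
T=grab('top');S=grab('side')
print('small',tri(T,[284.5,124],S,[321.5,152]),tri(T,[311,121.5],S,[345.5,156]))
print('stack edge',plane(T,[232,116],.02),plane(T,[232,112],.03),plane(T,[232,92],.06))
s=status.get_obs();print(s['t'],s['tool_pos'],s['tool_rot'],s['q'])
E
```

```text
small (array([ 0.6609893 , -0.02669964,  0.11578071]), np.float64(0.00012221677278086962)) (array([ 0.66766898, -0.07857841,  0.11421282]), np.float64(0.0017261532610900673))
stack edge [0.70935098 0.07989828 0.02      ] [0.7146566  0.07949499 0.03      ] [0.74719861 0.07866648 0.06      ]
0.4 [0.27000109 0.56357351 0.30371721] [-6.96001175e-01 -3.06341360e+00  5.07670490e-04] [ 1.00500276e+00  5.28093372e-02  1.61309817e+00 -6.04585535e-06
  1.47602612e+00 -1.18982073e-01]
```

Call:
arm_command --increments '[{"slide": [-0.018, -0.033, 0.0], "spin": 0.0, "gripper": 1.0}, {"slide": [-0.037, -0.066, 0.0], "spin": 0.0, "gripper": 1.0}, {"slide": [-0.056, -0.098, 0.0], "spin": 0.0, "gripper": 1.0}, {"slide": [-0.074, -0.131, 0.0], "spin": -4.0, "gripper": 1.0}, {"slide": [-0.093, -0.164, 0.0], "spin": -10.0, "gripper": 1.0}, {"slide": [-0.111, -0.196, 0.0], "spin": -16.0, "gripper": 1.0}, {"slide": [-0.13, -0.229, 0.0], "spin": -21.0, "gripper": 1.0}, {"slide": [-0.148, -0.262, 0.0], "spin": -25.6, "gripper": 1.0}]'

```text
t: 1.07
tool_pos: [0.29, 0.2619, 0.3039]
tool_rot: [-0.008, 3.141, 0.0]
contact_force: [1.0, -0.4, 0.7]
opening: 0.0853
grip_force: 0.0
```

Call:
arm_command --increments '[{"slide": [-0.032, -0.02, 0.0], "spin": 0.0, "gripper": 1.0}, {"slide": [-0.065, -0.04, 0.0], "spin": 0.0, "gripper": 1.0}, {"slide": [-0.098, -0.06, 0.0], "spin": 0.0, "gripper": 1.0}, {"slide": [-0.13, -0.08, 0.0], "spin": 0.0, "gripper": 1.0}, {"slide": [-0.162, -0.1, 0.0], "spin": 0.0, "gripper": 1.0}, {"slide": [-0.195, -0.12, 0.0], "spin": 0.0, "gripper": 1.0}, {"slide": [-0.228, -0.14, 0.0], "spin": 0.0, "gripper": 1.0}, {"slide": [-0.26, -0.16, 0.0], "spin": 0.0, "gripper": 1.0}]'

```text
t: 1.73
tool_pos: [0.5519, 0.1019, 0.3039]
tool_rot: [0.001, 3.141, 0.0]
contact_force: [1.0, 0.4, 1.0]
opening: 0.0856
grip_force: 0.0
```

Call:
arm_command --increments '[{"slide": [-0.03, -0.01, 0.0], "spin": 0.0, "gripper": 1.0}, {"slide": [-0.06, -0.02, 0.0], "spin": 0.0, "gripper": 1.0}, {"slide": [-0.09, -0.028, 0.0], "spin": 0.0, "gripper": 1.0}, {"slide": [-0.112, -0.032, 0.0], "spin": 0.0, "gripper": 1.0}, {"slide": [-0.114, -0.032, 0.0], "spin": 0.0, "gripper": 1.0}, {"slide": [-0.114, -0.032, 0.0], "spin": 0.0, "gripper": 1.0}]'

```text
t: 2.23
tool_pos: [0.665, 0.071, 0.3032]
tool_rot: [-0.001, -3.14, -0.0]
contact_force: [0.5, -0.6, 0.4]
opening: 0.0856
grip_force: 0.0
```

Call:
arm_command --increments '[{"slide": [0.0, 0.0, 0.03], "spin": 0.0, "gripper": 1.0}, {"slide": [0.0, 0.0, 0.06], "spin": 0.0, "gripper": 1.0}, {"slide": [0.0, 0.0, 0.085], "spin": 0.0, "gripper": 1.0}, {"slide": [0.0, 0.0, 0.105], "spin": 0.0, "gripper": 1.0}, {"slide": [0.0, 0.0, 0.116], "spin": 0.0, "gripper": 1.0}, {"slide": [0.0, 0.0, 0.116], "spin": 0.0, "gripper": 0.0}]'

```text
t: 2.73
tool_pos: [0.6618, 0.0719, 0.1845]
tool_rot: [0.001, -3.135, -0.0]
contact_force: [-0.4, 0.9, 0.6]
opening: 0.0752
grip_force: 0.0
```

```bash
python3 - <<'E'
from h import *
T=grab('top');S=grab('side')
r=lambda d,x,y,w,h:cv2.resize(d['frame'][y:y+h,x:x+w,::-1],(400,400),interpolation=cv2.INTER_CUBIC)
cv2.imwrite('pics/g.png',np.hstack([r(T,190,80,80,80),r(S,240,80,100,100)]))
s=status.get_obs();print(s['tool_pos'],s['contact_force'],s['opening'])
E
```

```text
[0.6641462  0.07170879 0.1887894 ] [0.95555229 0.16568432 0.76571259] 0.06149577113237408
```

View pics/g.png

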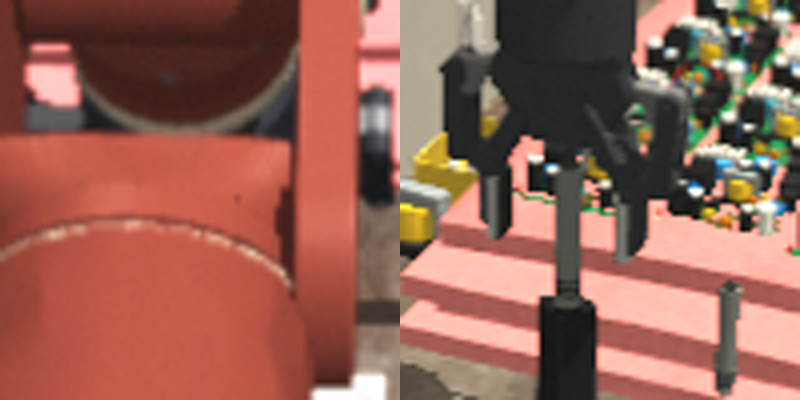

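The handle sits midway between the fingers in the side crop at (567,230), and the arm blocks the top view. Closing the gripper.

Call:
arm_command --increments '[{"slide": [0.0, 0.0, 0.0], "spin": 0.0, "gripper": -0.5}, {"slide": [0.0, 0.0, 0.0], "spin": 0.0, "gripper": -1.0}, {"slide": [0.0, 0.0, 0.0], "spin": 0.0, "gripper": -1.0}, {"slide": [0.0, 0.0, 0.0], "spin": 0.0, "gripper": -1.0}, {"slide": [0.0, 0.0, 0.0], "spin": 0.0, "gripper": -1.0}, {"slide": [0.0, 0.0, 0.0], "spin": 0.0, "gripper": -1.0}, {"slide": [0.0, 0.0, 0.0], "spin": 0.0, "gripper": -1.0}, {"slide": [0.0, 0.0, 0.0], "spin": 0.0, "gripper": -1.0}]' --newtons 60

```text
t: 3.5
tool_pos: [0.6651, 0.0714, 0.1895]
tool_rot: [0.0, 3.139, 0.0]
contact_force: [-0.2, 0.1, 6.3]
opening: 0.0144
grip_force: 58.3
```

Call:
arm_command --increments '[{"slide": [0.0, 0.0, -0.01], "spin": 0.0, "gripper": -1.0}, {"slide": [0.0, 0.0, -0.025], "spin": 0.0, "gripper": -1.0}, {"slide": [0.0, 0.0, -0.04], "spin": 0.0, "gripper": -1.0}, {"slide": [0.0, 0.0, -0.06], "spin": 0.0, "gripper": -1.0}, {"slide": [0.0, 0.0, -0.08], "spin": 0.0, "gripper": -1.0}, {"slide": [0.0, 0.0, -0.1], "spin": 0.0, "gripper": -1.0}, {"slide": [0.0, 0.0, -0.11], "spin": 0.0, "gripper": -1.0}, {"slide": [0.0, 0.0, -0.11], "spin": 0.0, "gripper": -1.0}]'

```text
t: 4.17
tool_pos: [0.6655, 0.0716, 0.303]
tool_rot: [-0.0, 3.135, 0.001]
contact_force: [-0.2, -0.1, -0.5]
opening: 0.0143
grip_force: 58.7
```

Call:
arm_command --increments '[{"slide": [0.0, -0.03, 0.0], "spin": 0.0, "gripper": -1.0}, {"slide": [0.02, -0.055, 0.0], "spin": 0.0, "gripper": -1.0}, {"slide": [0.045, -0.085, 0.0], "spin": 0.0, "gripper": -1.0}, {"slide": [0.07, -0.115, 0.0], "spin": 0.0, "gripper": -1.0}, {"slide": [0.095, -0.145, 0.0], "spin": 0.0, "gripper": -1.0}, {"slide": [0.12, -0.17, 0.0], "spin": 0.0, "gripper": -1.0}, {"slide": [0.14, -0.195, 0.0], "spin": 0.0, "gripper": -1.0}, {"slide": [0.16, -0.21, 0.0], "spin": 0.0, "gripper": -1.0}]'

```text
t: 4.83
tool_pos: [0.5024, -0.1401, 0.2967]
tool_rot: [-0.002, -3.14, -0.001]
contact_force: [0.2, 0.1, -0.9]
opening: 0.0145
grip_force: 58.8
```

Call:
arm_command --increments '[{"slide": [0.01, -0.005, 0.02], "spin": 0.0, "gripper": -1.0}, {"slide": [0.018, -0.01, 0.04], "spin": 0.0, "gripper": -1.0}, {"slide": [0.018, -0.01, 0.055], "spin": 0.0, "gripper": -1.0}, {"slide": [0.018, -0.01, 0.06], "spin": 0.0, "gripper": -1.0}, {"slide": [0.018, -0.01, 0.06], "spin": 0.0, "gripper": -1.0}, {"slide": [0.018, -0.01, 0.06], "spin": 0.0, "gripper": -1.0}, {"slide": [0.018, -0.01, 0.06], "spin": 0.0, "gripper": -1.0}]'

```text
t: 5.42
tool_pos: [0.487, -0.1486, 0.2391]
tool_rot: [-0.001, 3.14, -0.001]
contact_force: [1.2, -0.7, -0.3]
opening: 0.0145
grip_force: 58.8
```

```bash
python3 - <<'E'
from h import *
T=grab('top','t2.png');S=grab('side','s2.png')
r=lambda d,x,y,w,h:cv2.resize(d['frame'][y:y+h,x:x+w,::-1],(400,500),interpolation=cv2.INTER_CUBIC)
cv2.imwrite('pics/g2.png',np.hstack([r(T,290,160,80,100),r(S,310,160,80,100)]))
s=status.get_obs();p=s['tool_pos'];print(p,s['tool_rot'],s['contact_force'])
tip=[p[0],p[1],p[2]-.1745];print(tip,proj(S,[tip]),proj(T,[tip]))
E
```

```text
[ 0.48710342 -0.1486511   0.23927824] [-8.65032409e-04  3.13959739e+00 -1.37929130e-03] [-0.04631263 -0.68511305 -0.5444406 ]
[np.float64(0.487103415253101), np.float64(-0.14865109773936488), np.float64(0.0647782389073373)] [[350.22788371 227.90676383]] [[345.46381071 218.20730143]]
```

View pics/g2.png

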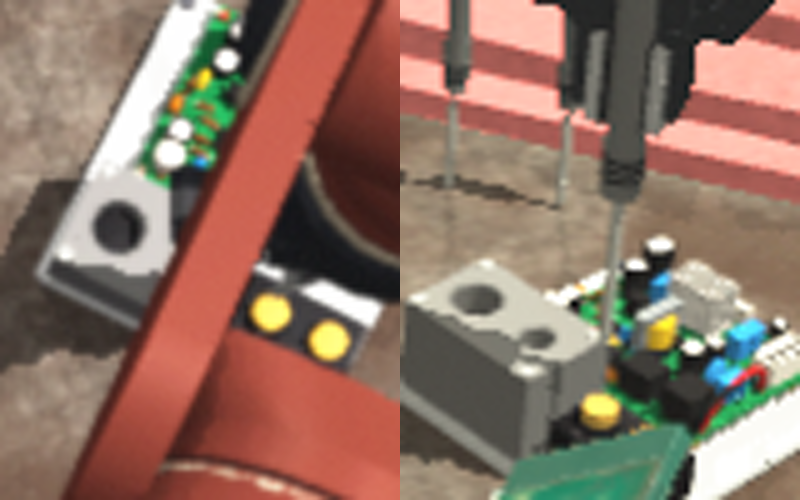

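Side crop: tip at full pixel (351.5,227.4), and the handle and shaft appear to lean slightly. Next I'll compare the edges with vertical.

```bash
python3 - <<'E'
from h import *
S=grab('side')
p=status.get_obs()['tool_pos']
for z in (.0648,.0848,.1048,.1348,.15,.17):
    print(z,proj(S,[[p[0],p[1],z]]).round(2))
im=S['frame'].astype(int).sum(2)
for y in list(range(164,190,4))+list(range(200,232,2)): print(y,im[y,343:363])
for u in([351.5,227.4],[351.2,227.4]): print(plane(S,u,.0648))
for u in([349.91,241.33],[349.9,240.5]): print(plane(S,u,.038))
E
```

```text
0.0648 [[350.2  227.93]]
0.0848 [[351.14 219.45]]
0.1048 [[352.1  210.78]]
0.1348 [[353.57 197.38]]
0.15 [[354.33 190.42]]
0.17 [[355.35 181.06]]
164 [230 168 117 112 115 116 115 118 109 121 191 221 230 234 235 235 232 234
 154 111]
168 [229 185 128 116 157 312 360 283 154 136 202 226 234 236 239 234 235 169
 166 135]
172 [239 174 115 113 255 345 363 249 125 185 222 231 234 235 235 236 168 317
 364 361]
176 [219 162 117 119 304 360 321 194 116 192 227 235 233 234 236 211 182 322
 362 426]
180 [202 211 184 222 326 362 256 129 159 210 227 233 234 235 234 175 263 343
 359 275]
184 [359 582 629 624 619 530 312 273 243 226 230 235 237 233 210 178 317 362
 353 272]
188 [449 418 349 352 355 356 354 303 237 229 235 237 239 236 233 226 385 542
 571 610]
200 [444 446 461 444 435 434 444 447 421 334 275 268 291 305 356 373 348 333
 333 329]
202 [448 467 475 464 422 395 397 418 447 389 345 360 398 416 400 388 382 346
 325 321]
204 [437 432 424 424 433 455 463 465 425 371 354 411 402 377 381 369 360 352
 343 336]
206 [418 432 428 438 445 439 439 459 418 365 433 438 384 354 347 340 335 327
 346 36
[... 498 characters left out ...]
 160 158 185 245
 271 276]
220 [668 107 112 295 322 237 233 313 389 446 418 268 138  89 118 141 169 323
 477 644]
222 [547 395 241 284 318 349 345 333 409 432 325 176 109  96 351 624 680 674
 665 580]
224 [611 612 612 574 482 424 322 315 428 351 306 330 334 305 290 368 401 410
 523 565]
226 [613 612 612 612 646 721 632 401 444 349 247 277 277 262 262 322 350 356
 389 435]
228 [613 614 611 609 601 591 479 391 477 533 467 308 148 233 272 341 348 348
 386 424]
230 [613 603 551 486 388 335 335 335 271 197 178 168 200 218 196 179 178 164
 156 145]
[ 0.48963287 -0.15043076  0.0648    ]
[ 0.4893992  -0.14990166  0.0648    ]
[ 0.48063285 -0.15244339  0.038     ]
[ 0.48313075 -0.15167144  0.038     ]
```

Call:
arm_command --increments '[{"slide": [0.004, -0.001, 0.01], "spin": 0.0, "gripper": -1.0}, {"slide": [0.004, -0.001, 0.018], "spin": 0.0, "gripper": -1.0}, {"slide": [0.004, -0.001, 0.022], "spin": 0.0, "gripper": -1.0}, {"slide": [0.004, -0.001, 0.022], "spin": 0.0, "gripper": -1.0}, {"slide": [0.004, -0.001, 0.022], "spin": 0.0, "gripper": -1.0}]'

```text
t: 5.98
tool_pos: [0.482, -0.1494, 0.2151]
tool_rot: [-0.0, -3.14, -0.001]
contact_force: [0.3, -0.7, 0.0]
opening: 0.0142
grip_force: 58.8
```

Call:
arm_command --increments '[{"slide": [0.0, 0.0, 0.002], "spin": 0.0, "gripper": -1.0}, {"slide": [0.0, 0.0, 0.004], "spin": 0.0, "gripper": -1.0}, {"slide": [0.0, 0.0, 0.006], "spin": 0.0, "gripper": -1.0}, {"slide": [0.0, 0.0, 0.0065], "spin": 0.0, "gripper": -1.0}, {"slide": [0.0, 0.0, 0.0065], "spin": 0.0, "gripper": -1.0}, {"slide": [0.0, 0.0, 0.0065], "spin": 0.0, "gripper": -1.0}]'

```text
t: 6.48
tool_pos: [0.4826, -0.1497, 0.21]
tool_rot: [-0.0, 3.141, -0.001]
contact_force: [0.3, -0.0, 1.3]
opening: 0.0147
grip_force: 58.9
```

Call:
arm_command --increments '[{"slide": [0.0, 0.0, 0.001], "spin": 0.0, "gripper": -1.0}, {"slide": [0.0, 0.0, 0.001], "spin": 0.0, "gripper": -1.0}, {"slide": [0.0, 0.0, 0.001], "spin": 0.0, "gripper": -1.0}]'

```text
t: 6.73
tool_pos: [0.4825, -0.1497, 0.2087]
tool_rot: [-0.0, 3.141, -0.001]
contact_force: [-0.2, -0.6, 2.4]
opening: 0.0145
grip_force: 58.9
```

```bash
python3 - <<'E'
from h import *
F=[]
for i in range(8):
    S=grab('side','s3.png' if i==0 else None); s=status.get_obs(); F.append(s['contact_force'])
print(s['tool_pos'],np.mean(F,0),np.std(F,0))
cv2.imwrite('pics/s3c.png',cv2.resize(S['frame'][190:265,310:410,::-1],(800,600),interpolation=cv2.INTER_CUBIC))
E
```

```text
[ 0.48241948 -0.1496898   0.20853324] [ 0.50672109 -0.02987421  2.48162934] [0.31022661 0.45492564 0.40283351]
```

View pics/s3c.png

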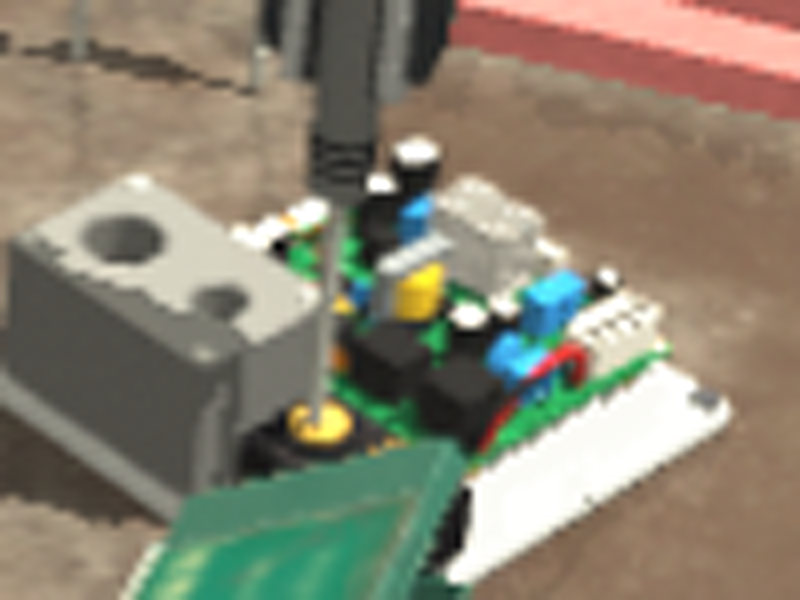

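The tip is centred on the near contact at crop (318,422) with about 3 N on it. Next is the outer contact.

Call:
arm_command --increments '[{"slide": [0.0, 0.0, -0.006], "spin": 0.0, "gripper": -1.0}, {"slide": [0.0, 0.0, -0.016], "spin": 0.0, "gripper": -1.0}, {"slide": [0.004, -0.008, -0.018], "spin": 0.0, "gripper": -1.0}, {"slide": [0.0117, -0.0232, -0.018], "spin": 0.0, "gripper": -1.0}, {"slide": [0.0117, -0.0232, -0.018], "spin": 0.0, "gripper": -1.0}, {"slide": [0.0117, -0.0232, -0.012], "spin": 0.0, "gripper": -1.0}, {"slide": [0.0117, -0.0232, -0.007], "spin": 0.0, "gripper": -1.0}, {"slide": [0.0117, -0.0232, -0.007], "spin": 0.0, "gripper": -1.0}]'

```text
t: 7.8
tool_pos: [0.4698, -0.1721, 0.2134]
tool_rot: [0.0, -3.139, -0.003]
contact_force: [0.0, 0.8, -1.2]
opening: 0.0147
grip_force: 58.9
```

Call:
arm_command --increments '[{"slide": [0.0, 0.0, 0.002], "spin": 0.0, "gripper": -1.0}, {"slide": [0.0, 0.0, 0.004], "spin": 0.0, "gripper": -1.0}, {"slide": [0.0, 0.0, 0.006], "spin": 0.0, "gripper": -1.0}, {"slide": [0.0, 0.0, 0.0068], "spin": 0.0, "gripper": -1.0}, {"slide": [0.0, 0.0, 0.0068], "spin": 0.0, "gripper": -1.0}, {"slide": [0.0, 0.0, 0.0068], "spin": 0.0, "gripper": -1.0}]'

```text
t: 8.3
tool_pos: [0.4707, -0.1726, 0.2089]
tool_rot: [-0.0, 3.141, 0.001]
contact_force: [-0.9, 1.8, 2.0]
opening: 0.0148
grip_force: 59.1
```

```bash
python3 - <<'E'
from h import *
F=[]
for i in range(8):
    S=grab('side'); s=status.get_obs(); F.append(s['contact_force'])
print(s['t'],s['tool_pos'],np.mean(F,0),np.std(F,0))
T=grab('top')
cv2.imwrite('pics/s4c.png',np.hstack([cv2.resize(S['frame'][190:265,310:410,::-1],(400,300),interpolation=cv2.INTER_CUBIC),cv2.resize(T['frame'][170:245,290:390,::-1],(400,300),interpolation=cv2.INTER_CUBIC)]))
E
```

```text
8.7 [ 0.4706515  -0.17274442  0.20867682] [-0.70001678  1.62652418  2.13449841] [0.47011188 0.55644908 0.38964026]
```

View pics/s4c.png

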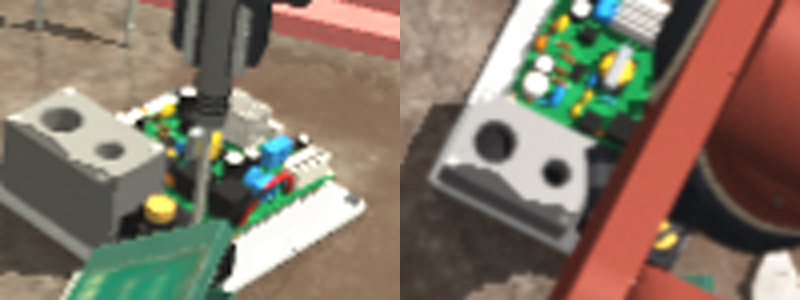

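The shaft is over the outer contact (top crop (665,235), side crop (205,215)) with about 2.8 N upward. Now I'll lift and move over the narrow hole.

Call:
arm_command --increments '[{"slide": [0.0, 0.0, -0.012], "spin": 0.0, "gripper": -1.0}, {"slide": [0.0, 0.0, -0.03], "spin": 0.0, "gripper": -1.0}, {"slide": [0.0, 0.0, -0.034], "spin": 0.0, "gripper": -1.0}, {"slide": [-0.01, 0.02, -0.034], "spin": 0.0, "gripper": -1.0}, {"slide": [-0.022, 0.043, -0.034], "spin": 0.0, "gripper": -1.0}, {"slide": [-0.028, 0.055, -0.034], "spin": 0.0, "gripper": -1.0}, {"slide": [-0.028, 0.055, -0.03], "spin": 0.0, "gripper": -1.0}, {"slide": [-0.028, 0.055, -0.024], "spin": 0.0, "gripper": -1.0}]'

```text
t: 9.42
tool_pos: [0.4991, -0.1177, 0.233]
tool_rot: [-0.002, 3.14, -0.002]
contact_force: [-0.7, -0.6, -1.4]
opening: 0.0142
grip_force: 58.9
```

Call:
arm_command --increments '[{"slide": [0.0, 0.0, 0.0], "spin": 0.0, "gripper": -1.0}, {"slide": [0.0, 0.0, 0.0], "spin": 0.0, "gripper": -1.0}, {"slide": [0.0, 0.0, 0.0], "spin": 0.0, "gripper": -1.0}]'

```text
t: 9.67
tool_pos: [0.4982, -0.1185, 0.2323]
tool_rot: [-0.002, -3.141, 0.0]
contact_force: [-0.0, -0.0, -0.5]
opening: 0.0142
grip_force: 58.9
```

```bash
python3 - <<'E'
from h import *
S=grab('side');T=grab('top')
s=status.get_obs();p=s['tool_pos']; print(s['t'],p,s['tool_rot'],s['contact_force'])
z=p[2]-.173
print('tip z',z,'pred',proj(S,[[p[0],p[1],z],[p[0],p[1],.05]]))
cv2.imwrite('pics/s5c.png',np.hstack([cv2.resize(S['frame'][190:250,310:360,::-1],(500,600),interpolation=cv2.INTER_CUBIC),cv2.resize(T['frame'][190:250,305:335,::-1],(300,600),interpolation=cv2.INTER_CUBIC)]))
E
```

```text
9.7667 [ 0.4984851  -0.11839105  0.23272876] [ 1.56190800e-03  3.14139885e+00 -3.68425046e-04] [-0.18178645  0.19326581 -0.15578314]
tip z 0.05972876064285851 pred [[336.80023058 223.0476771 ]
 [336.43176459 227.04816463]]
```

View pics/s5c.png

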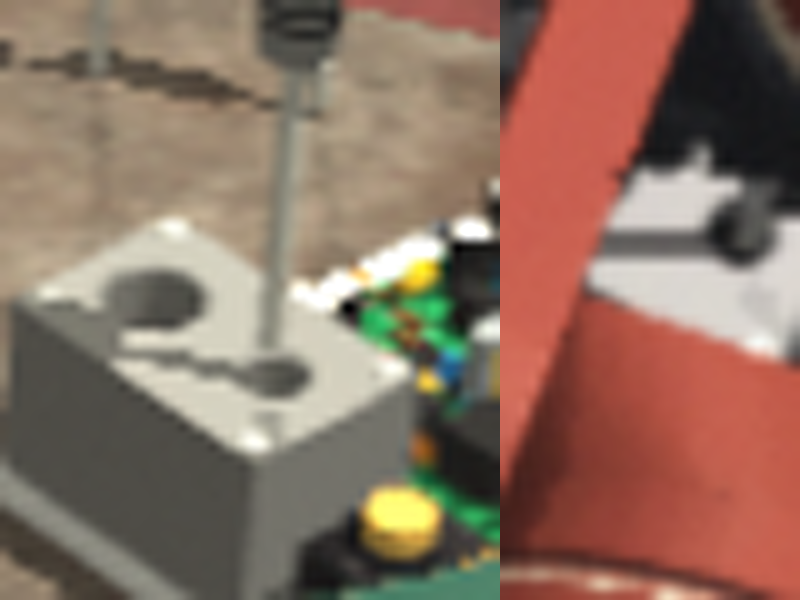

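```bash
python3 - <<'E'
from h import *
S=grab('side');T=grab('top')
p=status.get_obs()['tool_pos']
for q in ((p[0],p[1]),(.5,-.1173),(.502,-.119)):
  for z in(.0582,.05): print(q,z,proj(T,[[*q,z]]),proj(S,[[*q,z]]))
print(T['frame'][203:221,322:336].astype(int).sum(2))
print(S['frame'][216:232,328:345].astype(int).sum(2))
E
```

```text
(np.float64(0.49859288044648326), np.float64(-0.1182224415118105)) 0.0582 [[329.54788892 212.82266617]] [[336.6768757  223.62870415]]
(np.float64(0.49859288044648326), np.float64(-0.1182224415118105)) 0.05 [[329.03656322 213.47776703]] [[336.3668776  226.99749188]]
(0.5, -0.1173) 0.0582 [[329.07439825 212.11434168]] [[336.44900579 223.12705926]]
(0.5, -0.1173) 0.05 [[328.56670655 212.77462495]] [[336.14049527 226.49376958]]
(0.502, -0.119) 0.0582 [[329.91935538 211.12098325]] [[337.58994671 222.7830796 ]]
(0.502, -0.119) 0.05 [[329.40560826 211.78843086]] [[337.27663099 226.14804477]]
[[ 82  90 104 102  81  79  75  69  77  70  67  70  67  76]
 [ 84 118 206 231 100  72  74  70  73  72  69  70  75  77]
 [105 165 299 393 143  72  75  74  72  71  68  69  68  69]
 [245 341 431 447 168  91  90  76  75  77  74  71  66  71]
 [528 607 615 561 326 266 216 130 110 115 113  83  75  68]
 [627 635 638 629 606 576 481 282 226 226 218 116  86  74]
 [636 638 636 633 600 515 442 289 269 250 186 111 112  82]
 [636 635 633 601 481 309 225 232 260 221 149 126 123 149]
 [636 636 620 523 281 172 178 229 26
[... 991 characters left out ...]
613 615 615 615 614 567 437 427 541 602 609 611 609 545 394]
 [613 615 612 613 614 616 612 532 400 432 541 598 613 612 610 606 609]
 [591 604 617 615 616 615 612 531 421 458 564 603 608 610 613 612 609]
 [356 508 595 593 592 604 577 541 526 503 466 492 570 609 611 609 609]
 [396 373 354 354 352 459 465 365 299 268 265 313 427 565 613 610 609]
 [615 505 393 397 397 335 315 322 294 265 242 231 274 519 613 611 611]
 [616 615 613 616 615 500 377 337 297 249 235 250 367 551 614 612 612]
 [618 613 615 616 614 612 580 482 362 316 308 400 557 615 615 612 611]
 [606 614 613 615 617 614 615 616 605 600 611 615 615 615 614 612 601]
 [496 597 611 612 612 615 617 606 538 489 569 611 614 614 606 592 512]]
```

Call:
arm_command --increments '[{"slide": [-0.002, 0.0005, 0.0], "spin": 0.0, "gripper": -1.0}, {"slide": [-0.002, 0.0005, 0.002], "spin": 0.0, "gripper": -1.0}, {"slide": [-0.002, 0.0005, 0.006], "spin": 0.0, "gripper": -1.0}, {"slide": [-0.002, 0.0005, 0.01], "spin": 0.0, "gripper": -1.0}, {"slide": [-0.002, 0.0005, 0.015], "spin": 0.0, "gripper": -1.0}, {"slide": [-0.002, 0.0005, 0.02], "spin": 0.0, "gripper": -1.0}, {"slide": [-0.002, 0.0005, 0.022], "spin": 0.0, "gripper": -1.0}, {"slide": [-0.002, 0.0005, 0.022], "spin": 0.0, "gripper": -1.0}]'

```text
t: 10.53
tool_pos: [0.5001, -0.1171, 0.2094]
tool_rot: [0.0, -3.14, -0.001]
contact_force: [-0.6, -0.0, -1.7]
opening: 0.0148
grip_force: 58.9
```

In the hole with no side load. Pressing in small steps.

Call:
arm_command --increments '[{"slide": [0.0, 0.0, 0.002], "spin": 0.0, "gripper": -1.0}, {"slide": [0.0, 0.0, 0.004], "spin": 0.0, "gripper": -1.0}, {"slide": [0.0, 0.0, 0.006], "spin": 0.0, "gripper": -1.0}, {"slide": [0.0, 0.0, 0.008], "spin": 0.0, "gripper": -1.0}, {"slide": [0.0, 0.0, 0.009], "spin": 0.0, "gripper": -1.0}, {"slide": [0.0, 0.0, 0.009], "spin": 0.0, "gripper": -1.0}, {"slide": [0.0, 0.0, 0.009], "spin": 0.0, "gripper": -1.0}]'

```text
t: 11.12
tool_pos: [0.5009, -0.1174, 0.2021]
tool_rot: [-0.0, 3.141, -0.0]
contact_force: [-0.2, 0.8, 2.0]
opening: 0.0145
grip_force: 58.9
```

```bash
cat > f.py <<'E'
from h import *
F=[]
for i in range(10):
    imaging.get_image('side'); s=status.get_obs(); F.append(s['contact_force'])
print(s['t'],s['tool_pos'],np.mean(F,0),np.std(F,0)/3,s['wrist_torque'])
E
python3 f.py
```

```text
11.6167 [ 0.50071016 -0.11735373  0.20172325] [-0.13249794 -0.0179651   2.11657069] [0.11230525 0.14943641 0.13507689] [ 0.00062149 -0.06184199  0.048102  ]
```

Call:
arm_command --increments '[{"slide": [0.0, 0.0, 0.001], "spin": 0.0, "gripper": -1.0}, {"slide": [0.0, 0.0, 0.002], "spin": 0.0, "gripper": -1.0}, {"slide": [0.0, 0.0, 0.003], "spin": 0.0, "gripper": -1.0}, {"slide": [0.0, 0.0, 0.004], "spin": 0.0, "gripper": -1.0}, {"slide": [0.0, 0.0, 0.0042], "spin": 0.0, "gripper": -1.0}, {"slide": [0.0, 0.0, 0.0042], "spin": 0.0, "gripper": -1.0}, {"slide": [0.0, 0.0, 0.0042], "spin": 0.0, "gripper": -1.0}]'

```text
t: 12.2
tool_pos: [0.5008, -0.1174, 0.1977]
tool_rot: [-0.0, 3.141, -0.0]
contact_force: [-0.4, -0.2, 3.7]
opening: 0.0143
grip_force: 59.0
```

```bash
python3 f.py
```

```text
12.7 [ 0.50065912 -0.1173237   0.19746204] [-0.09223424 -0.17177589  4.34161839] [0.12845077 0.1138422  0.19182571] [-0.0271996  -0.1047646  -0.07245559]
```

```bash
python3 -c "
from station import order
print(order.finish_job())"
```

```text
the job is handed in; nothing more can be done
None
```

I handed the job in at about 13 s: I pressed the near contact, then the outer one, and the probe, still gripped, is holding the reset button down about 6 of its 8 mm with about 5 N (judged from force and height; the verdict wasn't shown).

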